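# Close up the row of pearls in a stringing board's channel

## Task

Six pearls lie spaced out along the U-shaped channel of the stringing board. With a fingertip, trace the channel lightly from its right-hand end round the bend and up the left leg, pushing the pearls ahead until all six stand closed up, touching one another, against the blind end of the left leg. The pearls stay in the channel all the way: do not lift them, press hard on them or on the board, or disturb the spool, clasp, tools and jar; then take the hand away.

Things in the scene. Friction and masses are not known exactly. Their poses are not given: they have to be found in the camera images.
- board: Fixed grey flocked bead-stringing board, 255 (x, from -130 to +125) by 220 (y) by 14.5 mm, rounded on the side near the robot. A U-shaped channel, flat-bottomed, 20 mm wide and 8.5 mm deep, is let into its flat top; the U's bend is near the robot. Origin: middle of its underside; x points away from the robot, y to its left, z up, turned up to 0.45 rad. Tick marks, no figures, on the outer lip.
- left_end (a point): Blind square end of the channel's left leg, on its centre line, at the height of the board's top; in the board's frame (105, 75, 14.5) mm. The left leg's centre line runs straight from here along y = +75 to x = -20 mm. The lip outside the channel is flat, 25 mm wide at the side and 20 mm wide beyond the end.
- right_end (a point): Blind square end of the channel's right leg, on its centre line, at the height of the board's top; in the board's frame (105, -75, 14.5) mm. The right leg's centre line runs straight from here along y = -75 to x = -20 mm. Lip as at the left end.
- bend_mid (a point): Middle of the channel's bend, its point nearest the robot, on the centre line, at the height of the board's top; in the board's frame (-95, 0, 14.5) mm. The bend's centre line is a half circle of radius 75 mm about (-20, 0), which joins the two legs.
- pearl_1_center (a point): Centre of a loose round white pearl, 18 mm in diameter, 10 to 13 g, polished and slippery; number 1 of six along the channel, counted from its right end to its left end. It rests on the channel floor, its centre 15 mm above the board's underside, its top 9.5 mm above the lip; it rolls and slides easily along the channel and soon stops.
- pearl_2_center (a point): Centre of a loose round white pearl, 18 mm in diameter, 10 to 13 g, polished and slippery; number 2 of six along the channel, counted from its right end to its left end. It rests on the channel floor, its centre 15 mm above the board's underside, its top 9.5 mm above the lip; it rolls and slides easily along the channel and soon stops.
- pearl_3_center (a point): Centre of a loose round white pearl, 18 mm in diameter, 10 to 13 g, polished and slippery; number 3 of six along the channel, counted from its right end to its left end. It rests on the channel floor, its centre 15 mm above the board's underside, its top 9.5 mm above the lip; it rolls and slides easily along the channel and soon stops.
- pearl_4_center (a point): Centre of a loose round white pearl, 18 mm in diameter, 10 to 13 g, polished and slippery; number 4 of six along the channel, counted from its right end to its left end. It rests on the channel floor, its centre 15 mm above the board's underside, its top 9.5 mm above the lip; it rolls and slides easily along the channel and soon stops.
- pearl_5_center (a point): Centre of a loose round white pearl, 18 mm in diameter, 10 to 13 g, polished and slippery; number 5 of six along the channel, counted from its right end to its left end. It rests on the channel floor, its centre 15 mm above the board's underside, its top 9.5 mm above the lip; it rolls and slides easily along the channel and soon stops.
- pearl_6_center (a point): Centre of a loose round white pearl, 18 mm in diameter, 10 to 13 g, polished and slippery; number 6 of six along the channel, counted from its right end to its left end. It rests on the channel floor, its centre 15 mm above the board's underside, its top 9.5 mm above the lip; it rolls and slides easily along the channel and soon stops.
- spool: Bystander: wooden thread spool, 28 mm wide, 30 mm high, standing on the flat inside the U. Origin under its centre.
- clasp: Bystander: steel barrel clasp, 10 x 27 x 9 mm, lying in the right bay between the legs. Origin under its centre.
- scoop: Bystander: open aluminium pearl scoop, 130 x 87 x 23 mm, on the table to the right. Origin under its centre.
- gauge: Bystander: dial thickness gauge lying flat, about 110 x 80 x 17 mm, on the table to the right. Origin near its middle, underside.
- tweezers: Bystander: steel tweezers lying flat, 135 mm long, 8 mm high, on the table to the left. Origin under their middle.
- jar: Bystander: small jar with a black cap, 48 mm wide, 50 mm high, on the table to the left. Origin under its centre.
- stick: Bystander: flat wooden stick, 180 x 14 x 6 mm, on the table to the left. Origin under its middle.

How it is judged (in metres and radians):
On the way:
1. all six pearls have been pushed past the middle of the bend, into the left half of the channel (y of each of pearl_1_center, pearl_2_center, pearl_3_center, pearl_4_center, pearl_5_center, pearl_6_center in the frame of board above 0.005 m), for 0.05 s.
At the end, for the whole second after the job is handed in: All six pearls at rest in the left leg of the channel (within 6 mm of its centre line, centre at most 19 mm above the board's underside), closed up against its blind end: the farthest pearl's centre is at most 105 mm from the end (99 mm when perfectly closed; gaps total 6 mm or less) (x of each of pearl_1_center, pearl_2_center, pearl_3_center, pearl_4_center, pearl_5_center, pearl_6_center in the frame of board above 0 m and y of pearl_1_center in the frame of board between 0.069 and 0.081 m and z of each of pearl_1_center, pearl_2_center, pearl_3_center, pearl_4_center, pearl_5_center, pearl_6_center in the frame of board below 0.019 m and linear speed of each of pearl_1, pearl_2, pearl_3, pearl_4, pearl_5, pearl_6 below 0.01 m/s and y of pearl_2_center in the frame of board between 0.069 and 0.081 m and y of pearl_3_center in the frame of board between 0.069 and 0.081 m and y of pearl_4_center in the frame of board between 0.069 and 0.081 m and y of pearl_5_center in the frame of board between 0.069 and 0.081 m and y of pearl_6_center in the frame of board between 0.069 and 0.081 m); the robot touches nothing.
It fails at once if a pearl is lifted or jumps out of the channel (its centre more than 24 mm above the board's underside; 15 mm when it lies in the channel) (z of any of pearl_1_center, pearl_2_center, pearl_3_center, pearl_4_center, pearl_5_center, pearl_6_center in the frame of board above 0.024 m).
It fails at once if the fingers strike or press on the board with more than 60 N (contact force between the fingers and board above 60 N).
It fails at once if the fingers press a pearl with more than 30 N (contact force between the fingers and pearl_1 above 30 N or contact force between the fingers and pearl_2 above 30 N or contact force between the fingers and pearl_3 above 30 N or contact force between the fingers and pearl_4 above 30 N or contact force between the fingers and pearl_5 above 30 N or contact force between the fingers and pearl_6 above 30 N).
It fails at once if a bystander (spool, clasp, scoop, gauge, tweezers, jar, stick) is moved more than 15 mm (distance of any of spool, clasp, scoop, gauge, tweezers, jar, stick from where it was at the start of the episode above 0.015 m).
It also fails if it takes over 54 s, if anything falls off the work surface, if the arm or the gripper's body presses on something with over 40 N, if the wrist force passes 120 N, or if a joint passes its speed limit or range.

## Robot

A 6-joint arm with a two-finger parallel gripper is mounted at the origin on the work surface. World frame = base frame: x ahead of the robot, y to its left, z up, the work surface at z = 0. Lengths are in mm, angles in rad, forces in N, time in s.
With the tool pointing down it reaches from about 275 to 750 mm from the base axis. Payload 10.2 kg.
Tool frame: the origin (TCP) lies midway between the tips of the shut fingers; the grasp point (between the pads) lies 19 mm behind it; z points along the fingers, y is the direction in which the jaws open and shut (so a half turn about z gives the same grasp; the last joint's range is limited). The gripper opens to 85 mm and grips with 20 to 120 N. Pads are 22 mm wide; open, the fingers measure 114 mm over their backs; the gripper's body (76 mm by 85 mm) begins 54 mm behind the grasp point. The pads swing forward as they close: fully open they stand 13 mm farther back than shut.
Start: joints at [0.962, 0.313, 1.498, -0, 1.331, -0.223], TCP at [197.571, 486.412, 231.294] pointing down, gripper open.
Joint ranges: [-2.94, 2.94], [-0.97, 2.17], [0.19, 2.56], [-1.23, 4.37], [0.02, 3.11], [-2.88, 2.88]. Speed limits (rad/s): [2.39, 2.39, 3.01, 3.14, 3.14, 3.14].

## Interface

Orientations are given as a unit quaternion [w, x, y, z].
In Python, from rig import ctrl gives the robot as it stands.
- The arm moves only by the tool carry_out, never from a script. Its argument "plan" is a list of rows, each a list of 3 entries, a list of its own where there are three numbers: the finger opening in mm, from 0 to 85.4, then the shift along the tool's x, y, z in mm, then the turn, a rotation vector about the tool's x, y, z in units of 6 degrees (1.0 is 6 degrees). In form: [[grip, [x, y, z], [ax, ay, az]], ...]. A call has 1 to 20 rows; each row shifts and turns the commanded pose from where the row before left it, along the tool's axes as they then stand; what a row does not reach is not made up. A row lasts 1/12 s, in which the tool goes at most 41.7 mm and 7.16 degrees, less where a joint would pass 70% of its speed; a pose out of reach is approached as far as the arm can. A call with a gripper value outside its range is refused whole. The fingers move at their own pace and stop on an object; "grip_force" is the grip in N (left out, the last holds). Time passes only in rows, so rows that do not move let the fingers close. It gives the time, the measured TCP pose, the force and the opening at its end, in the units of the state.
- ctrl.sense(): the state, without advancing time (a new reading comes with each control period).
- ctrl.capture(name): name is "scene" or "top" or "wrist"; returns a dict with "color" (400x640x3 uint8, blue, green, red), "range_z" (400x640 float32, mm along the optical axis (not along the pixel's ray), 0 where there is no reading), "fx", "fy", "cx", "cy" (pixels), "cam_to_world" (4x4, takes a point from camera to world coordinates); the wrist camera has in their place "tool_from_camera" (4x4, takes a point from camera to tool coordinates, whose origin is the TCP and whose axes are the flange's). Camera axes: x right, y up, looking along -z (the intrinsics and any distortion apply to the point x, -y, -z); pixel columns grow to the right and rows downward; lengths in mm; the calibration is good to about 2 mm. A picture is of the moment at which its call begins: read the wrist's pose just before it.
- ctrl.finish_job(): hands the job in, once; it reports no verdict.
The state is a dict: "time_s": time; "joints": joint angles; "dq": joint speeds; "tau": joint torques, N m; "eef_pos": TCP position; "ee_rot": TCP orientation; "force": force on the tool from outside, world axes, zero at the start; "wrist_torque": the same for the moment, N m; "grip_width": opening from 0.0 (shut) to 1.0 (fully open).
Only numpy, scipy, OpenCV 4.12 (cv2) and the standard library are available. Lean on these libraries where they do the work, as an engineer would, in place of code of your own. Each camera call takes 0.05 s, during which the arm holds its last target.

## Working session

There is one attempt and no reset: what is moved stays moved. The work goes in short steps, Python scripts to look and compute and a tool call to move; the robot and the scene stay as the last step left them, time stands still between calls to the robot, and variables do not carry over. Pictures are saved under pics/ and viewed, and the job is handed in when it is done.

Besides the shell and the picture viewer there is one more tool, called after "Request:" as name([rows], argument=value, ...), one row to a line, values as JSON. carry_out: Moves the arm, as the interface text tells. Its arguments: {"type":"object","properties":{"plan":{"type":"array"},"grip_force":{"type":"number"}},"required":["plan"]}

```bash
mkdir -p pics; ls
python3 - <<'E'
from rig import ctrl
import cv2,numpy as np
s=ctrl.sense();print({k:np.round(v,3) for k,v in s.items()})
for n in("scene","top"):
    c=ctrl.capture(n);cv2.imwrite(f"pics/{n}0.png",c["color"]);np.savez(f"{n}0.npz",**c)
    print(n,c["fx"],c["fy"],c["cx"],c["cy"],np.round(c["cam_to_world"],3).tolist(),c.keys())
E
```

```text
pics
{'time_s': np.float64(0.0), 'joints': array([ 0.962,  0.313,  1.498,  0.   ,  1.331, -0.223]), 'dq': array([-0.   ,  0.001, -0.002,  0.001, -0.001, -0.001]), 'tau': array([ 1.0000e-03, -4.1227e+01, -2.5974e+01, -0.0000e+00,  4.0000e-03,
        0.0000e+00]), 'eef_pos': array([197.415, 486.187, 230.718]), 'ee_rot': array([-0.   ,  0.192,  0.981, -0.001]), 'force': array([-0.763, -0.477,  0.059]), 'wrist_torque': array([ 0.035,  0.041, -0.074]), 'grip_width': np.float64(0.999)}
scene 520.8837454311349 520.8837454311349 320.6369652739647 202.98836415955344 [[-0.498, -0.532, 0.685, 1596.874], [0.867, -0.317, 0.384, 581.254], [0.013, 0.785, 0.619, 975.11], [0.0, 0.0, 0.0, 1.0]] dict_keys(['color', 'range_z', 'fx', 'fy', 'cx', 'cy', 'cam_to_world'])
top 455.1148296806762 455.1148296806762 312.8129131630719 193.57678987572115 [[0.029, 0.979, -0.203, 297.759], [-1.0, 0.027, -0.011, 5.142], [-0.005, 0.204, 0.979, 1249.561], [0.0, 0.0, 0.0, 1.0]] dict_keys(['color', 'range_z', 'fx', 'fy', 'cx', 'cy', 'cam_to_world'])
```

View pics/top0.png

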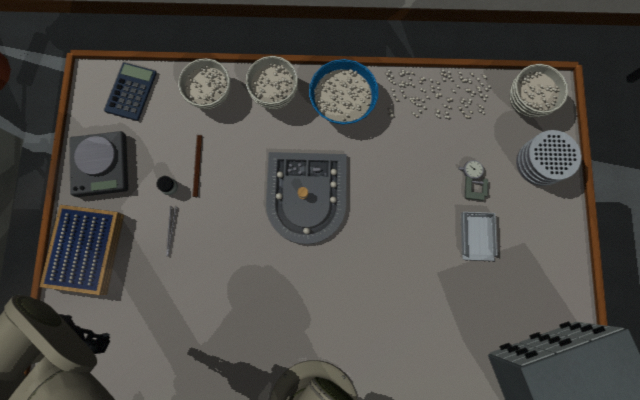

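View pics/scene0.png

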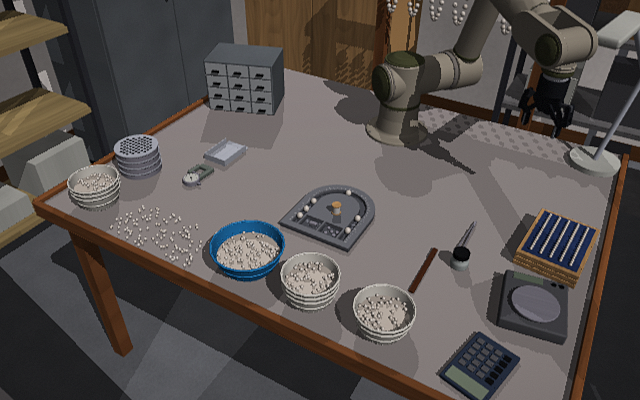

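```bash
cat > h.py <<'E'
import numpy as np,cv2
from scipy.spatial.transform import Rotation as R
def pts(c,T=None):
    z=c["range_z"].astype(float);v,u=np.mgrid[:z.shape[0],:z.shape[1]]
    P=np.stack([(u-c["cx"])/c["fx"]*z,-(v-c["cy"])/c["fy"]*z,-z],-1)
    T=c["cam_to_world"] if T is None else T
    return P@T[:3,:3].T+T[:3,3]
def ray(c,u,v,zw,T=None):
    T=c["cam_to_world"] if T is None else T
    d=T[:3,:3]@np.array([(u-c["cx"])/c["fx"],-(v-c["cy"])/c["fy"],-1]);o=T[:3,3]
    return o+d*(zw-o[2])/d[2]
E
python3 - <<'E'
from h import *
c=dict(np.load("top0.npz"))
P=pts(c)
im=c["color"]
cv2.imwrite("pics/topz.png",cv2.resize(im[135:260,245:370],None,fx=4.7,fy=4.7,interpolation=cv2.INTER_CUBIC))
z=P[...,2];sub=z[140:255,255:360]
print(np.median(z[260:280,200:240]),np.percentile(sub,[5,25,50,75,95]))
m=((z>8)&(z<19)); m[:140]=0;m[255:]=0;m[:,:255]=0;m[:,360:]=0
pp=P[m][:,:2].astype(np.float32)
print(cv2.minAreaRect(pp),len(pp))
# pearls
p=((im.min(2)>150));p[:140]=0;p[255:]=0;p[:,:255]=0;p[:,360:]=0
n,l,s,ce=cv2.connectedComponentsWithStats(p.astype(np.uint8))
for i in range(1,n):
    print(ce[i],s[i,4],ray(c,*ce[i],15))
E
```

```text
2.174649233283162 [-0.81637778  2.59093617  7.64769879 16.10602601 20.37778089]
((556.485595703125, 42.10469055175781), (310.7881774902344, 281.0446472167969), 1.886094093322754) 4821
```

View pics/topz.png

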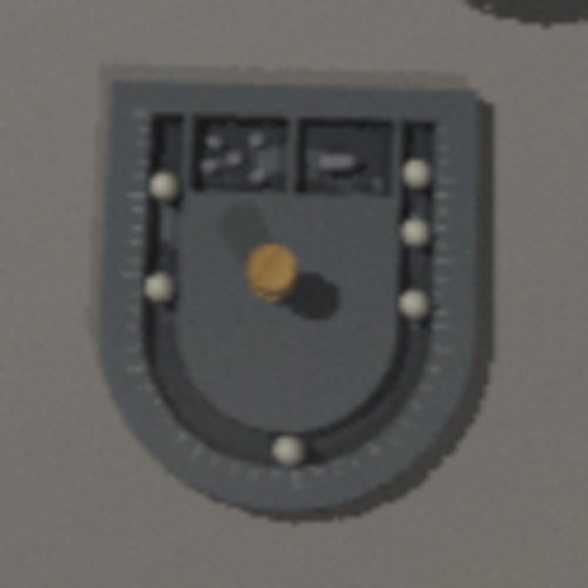

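```bash
cat >> h.py <<'E'
def q2R(q): return R.from_quat([q[1],q[2],q[3],q[0]]).as_matrix()
def wristT(s,c):
    T=np.eye(4);T[:3,:3]=q2R(s["ee_rot"]);T[:3,3]=s["eef_pos"];return T@c["tool_from_camera"]
E
python3 - <<'E'
from h import *
from rig import ctrl
c=dict(np.load("top0.npz"))
for u,v in [(267,153.5),(346.5,153.5),(307,243),(255+0,0)][:3]: print(ray(c,u,v,14.5))
s=ctrl.sense();w=ctrl.capture("wrist");print(np.round(w["tool_from_camera"],3),w["fx"])
print(np.round(q2R(s["ee_rot"]),3))
E
```

```text
[666.37439625 151.52353461  14.5       ]
[672.43933107 -72.90222831  14.5       ]
[417.11707411  30.68464559  14.5       ]
[[ 1.00000e-03  9.56000e-01  2.92000e-01  7.41160e+01]
 [ 1.00000e+00 -0.00000e+00 -1.00000e-03  8.89000e-01]
 [-1.00000e-03  2.92000e-01 -9.56000e-01 -1.43326e+02]
 [ 0.00000e+00  0.00000e+00  0.00000e+00  1.00000e+00]] 349.08109467299886
[[-0.927  0.376 -0.001]
 [ 0.376  0.927 -0.001]
 [ 0.    -0.001 -1.   ]]
```

Request:
carry_out([
  [0,[-15,-8,0],[0,0,-0.4]],
  [0,[-29,-13.5,0],[0,0,-0.4]],
  [0,[-29,-12.5,0],[0,0,-0.4]],
  [0,[-29,-11,0],[0,0,-0.4]],
  [0,[-29.5,-10,0],[0,0,-0.4]],
  [0,[-30,-9,0],[0,0,-0.4]],
  [0,[-30,-8,0],[0,0,-0.4]],
  [0,[-30,-6.5,0],[0,0,-0.4]],
  [0,[-30,-5.5,0],[0,0,-0.4]],
  [0,[-30,-4,0],[0,0,-0.3]],
  [0,[-30,-3,0],[0,0,0]],
  [0,[-30,-3,0],[0,0,0]],
  [0,[-30,-3,0],[0,0,0]],
], grip_force=20)

```text
time_s: 1.23
eef_pos: [544.0, 342.1, 230.9]
ee_rot: [-0.0, -0.011, 1.0, -0.0]
force: [-0.3, 1.0, 0.0]
grip_width: -0.002
```

Run:
```python
from rig import ctrl
from h import *
s=ctrl.sense();print(s["time_s"],s["eef_pos"],s["joints"].round(3) if hasattr(s["joints"],"round") else s["joints"],s["grip_width"]);print(q2R(s["ee_rot"]).round(3))
```

```text
1.2333 [544.03189624 342.05407754 230.92465532] [ 0.379  0.582  1.097  0.     1.463 -1.214] -0.001553391862902859
[[-1.    -0.022 -0.001]
 [-0.022  1.    -0.   ]
 [ 0.001 -0.    -1.   ]]
```

Request:
carry_out([
  [0,[-3,-34,0],[0,0,0]],
  [0,[-3,-35,0],[0,0,0]],
  [0,[-3,-35,0],[0,0,0]],
  [0,[-3,-35,0],[0,0,0]],
  [0,[-3,-35,0],[0,0,0]],
  [0,[-3,-35,0],[0,0,0]],
  [0,[-3,-35,0],[0,0,0]],
  [0,[-3,-35,0],[0,0,0]],
  [0,[0,-20,0],[0,0,0]],
  [0,[0,-10,0],[0,0,0]],
  [0,[0,0,0],[0,0,0]],
  [0,[0,0,0],[0,0,0]],
])

```text
time_s: 2.23
eef_pos: [573.6, 34.8, 231.2]
ee_rot: [-0.0, -0.011, 1.0, 0.0]
force: [-0.3, 0.6, -1.5]
grip_width: -0.002
```

Run:
```python
from rig import ctrl
from h import *
s=ctrl.sense();c=ctrl.capture("wrist");T=wristT(s,c)
print(s["eef_pos"]);print(q2R(s["ee_rot"]).round(3))
cv2.imwrite("pics/w1.png",c["color"]);np.savez("w1.npz",T=T,**c)
P=pts(c,T);z=P[...,2]
print("table/board z",[ (v,u,P[v,u].round(1).tolist()) for v in range(40,400,60) for u in (120,220,320,420,520)])
m=(c["color"].min(2)>140).astype(np.uint8)
n,l,st,ce=cv2.connectedComponentsWithStats(m)
for i in range(1,n):
    if st[i,4]>30: print(ce[i].round(1),st[i],ray(c,*ce[i],15,T).round(1))
```

```text
[573.61074241  34.8104612  231.16987046]
[[-1.    -0.022 -0.   ]
 [-0.022  1.     0.   ]
 [ 0.     0.001 -1.   ]]
table/board z [(40, 120, [452.3, -159.7, 0.3]), (40, 220, [450.2, -61.3, 1.6]), (40, 320, [451.1, 36.3, 24.4]), (40, 420, [445.6, 134.4, 1.3]), (40, 520, [443.1, 233.1, -0.1]), (100, 120, [509.1, -167.6, 0.5]), (100, 220, [506.4, -61.1, 14.7]), (100, 320, [504.1, 37.8, 14.0]), (100, 420, [501.8, 136.9, 14.3]), (100, 520, [499.5, 243.5, 0.8]), (160, 120, [571.6, -176.6, 0.1]), (160, 220, [566.3, -64.3, 15.4]), (160, 320, [558.7, 38.9, 44.5]), (160, 420, [561.5, 143.2, 15.2]), (160, 520, [561.4, 255.2, 1.4]), (220, 120, [640.8, -186.4, -0.2]), (220, 220, [632.5, -68.1, 15.4]), (220, 320, [633.0, 41.3, 6.9]), (220, 420, [632.6, 155.1, 1.0]), (220, 520, [629.6, 268.1, 2.1]), (280, 120, [717.6, -197.0, 0.2]), (280, 220, [714.6, -76.7, 0.7]), (280, 320, [563.1, 36.8, 263.0]), (280, 420, [708.7, 163.3, 1.4]), (280, 520, [706.2, 283.6, 0.9]), (340, 120, [804.1, -209.4, -0.3]), (340, 220, [564.8, 9.0, 293.8]), (340, 320, [583.6, 37.2, 269.4]), (340, 420, [562.0, 63.2, 295.7]), (340, 520, [792.8, 301.3, -0.6])]
[109.7 185.9] [    0     0   289   400 66326] [ 596.8 -183.1   15. ]
[517.5 157.9] [  345     0   295   354 69199] [557.  244.1  15. ]
[312.1  19.2] [311  14   3  12  32] [432.3  28.6  15. ]
[318.4  38.5] [312  30  14  18 198] [448.6  34.9  15. ]
[245.3 132.7] [238 126  15  15 178] [537.8 -37.1  15. ]
[394.4 142. ] [389 135  12  15 144] [543.6 115.   15. ]
[246.8 174.6] [240 168  15  14 161] [581.2 -37.1  15. ]
[389.3 200.2] [384 194  12  13 124] [605.7 115.1  15. ]
[248.  207.5] [242 201  13  14 146] [617.6 -37.2  15. ]
[293.5 213.2] [285 211  17   5  59] [622.9  12.1  15. ]
[202.7 363.3] [190 351  26  25 217] [ 824.1 -100.8   15. ]
[593.6 385.1] [561 376  74  24 457] [847. 398.  15.]
[ 38.9 394.4] [ 34 392  10   6  36] [ 878.1 -316.1   15. ]
```

View pics/w1.png

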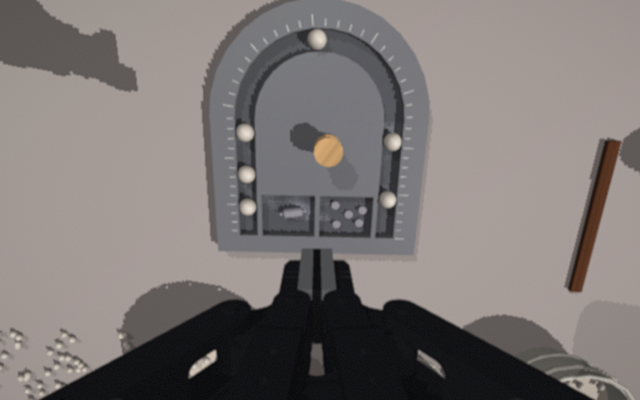

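```bash
cat > ov.py <<'E'
from h import *
def proj(c,T,p):
    p=np.atleast_2d(p);q=(p-T[:3,3])@T[:3,:3]
    return np.stack([c["fx"]*q[:,0]/-q[:,2]+c["cx"],c["fy"]*q[:,1]/q[:,2]+c["cy"]],-1)
def b2w(b,p):
    a=b[2];p=np.atleast_2d(np.array(p,float));Rz=np.array([[np.cos(a),-np.sin(a),0],[np.sin(a),np.cos(a),0],[0,0,1]])
    return p@Rz.T+[b[0],b[1],0]
def U(r,z=14.5,e=105):
    t=np.linspace(-np.pi/2,-3*np.pi/2,60)
    return np.vstack([[[e,-r,z]],np.stack([-20+r*np.cos(t),r*np.sin(t),0*t+z],-1),[[e,r,z]],])
def draw(c,T,b,name,box,f):
    im=c["color"];x0,y0,x1,y1=box
    im=cv2.resize(im[y0:y1,x0:x1],None,fx=f,fy=f,interpolation=cv2.INTER_CUBIC)
    for P,col in((U(85),(0,0,255)),(U(65),(0,255,0)),(U(110,14.5,125),(255,0,255)),(U(75,14.5),(255,255,0))):
        q=(proj(c,T,b2w(b,P))-[x0,y0]+.5)*f-.5
        cl=P[0,0]!=0
        cv2.polylines(im,[np.round(q*8).astype(np.int32)],col[0]==255 and col[2]==255,col,1,cv2.LINE_AA,3)
    cv2.imwrite(name,im)
E
python3 - <<'E'
from ov import *
c=dict(np.load("w1.npz"));T=c["T"]
for p in [(219,248),(414,253)]: print(ray(c,*p,14.5,T))
# fit: outline from range map
P=pts(c,T)
m=(P[...,2]>8)&(P[...,2]<20);m[262:]=0;m[:,:190]=0;m[:,450:]=0
print(m.sum())
draw(c,T,(543,38.5,0.0),"pics/o1.png",(195,0,440,265),2.2)
E
```

```text
[666.29445592 -71.3956874   14.5       ]
[667.41108245 148.27014698  14.5       ]
36430
```

View pics/o1.png

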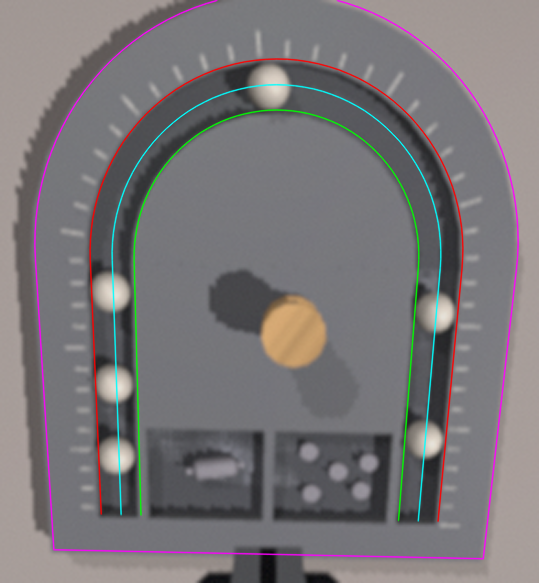

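Request:
carry_out([
  [0,[0,0,0],[0,0,0.21]],
  [0,[-15,-14,5],[0,0,0]],
  [0,[-20,-19,20],[0,0,0]],
  [0,[-20,-19,25],[0,0,0]],
  [0,[-14,-14,25],[0,0,0]],
  [0,[-5,-5,25],[0,0,0]],
  [0,[0,0,25],[0,0,0]],
  [0,[0,0,20],[0,0,0]],
  [0,[0,0,15],[0,0,0]],
  [0,[0,0,0],[0,0,0]],
  [0,[0,0,0],[0,0,0]],
  [0,[0,0,0],[0,0,0]],
])

```text
time_s: 3.28
eef_pos: [648.4, -36.2, 72.7]
ee_rot: [0.001, -0.001, 1.0, -0.0]
force: [-0.3, 0.4, 0.8]
grip_width: -0.005
```

```bash
cat > look.py <<'E'
import sys
from rig import ctrl
from ov import *
s=ctrl.sense();c=ctrl.capture("wrist");T=wristT(s,c)
print(round(s["time_s"],2),np.round(s["eef_pos"],2),"F",np.round(s["force"],1),"q",np.round(s["joints"],2));print(q2R(s["ee_rot"])[:2,:2].round(4).tolist(), q2R(s["ee_rot"])[2].round(4))
n=sys.argv[1]
b=(543,38.5,0)
im=cv2.resize(c["color"],None,fx=1.25,fy=1.25,interpolation=cv2.INTER_CUBIC)
for P,col in((U(85),(0,0,255)),(U(65),(0,255,0))):
    P=b2w(b,P); q=(P-T[:3,3])@T[:3,:3]; P=P[q[:,2]<-20]
    cv2.polylines(im,[np.round(proj(c,T,P)*1.25*8).astype(np.int32)],False,col,1,cv2.LINE_AA,3)
cv2.imwrite(f"pics/{n}.png",im);np.savez(f"{n}.npz",T=T,**c)
E
python3 look.py w2
```

```text
3.28 [648.44 -36.25  72.69] F [-0.3  0.4  0.8] q [-0.24  0.73  1.27  0.    1.14 -1.81]
[[-1.0, -0.0011], [-0.0011, 1.0]] [-2.e-03 -4.e-04 -1.e+00]
```

View pics/w2.png

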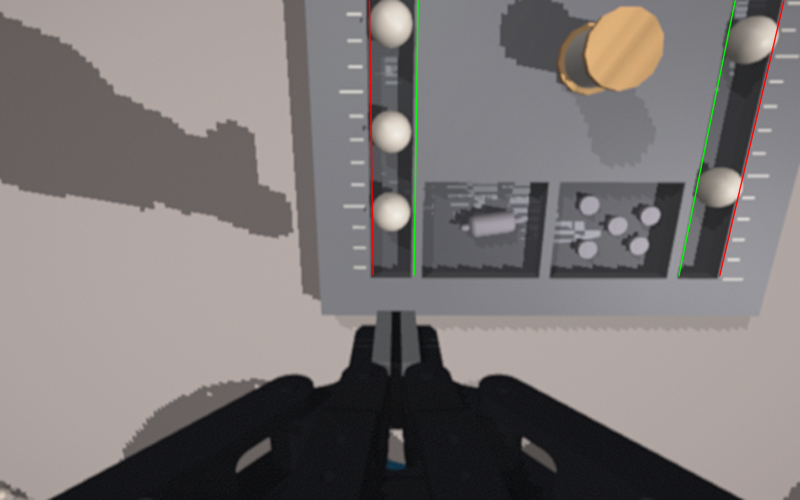

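Request:
carry_out([
  [0,[0,0,10],[0,0,0]],
  [0,[0,0,15],[0,0,0]],
  [0,[0,0,12],[0,0,0]],
  [0,[0,0,8],[0,0,0]],
  [0,[0,0,5],[0,0,0]],
  [0,[0,0,3],[0,0,0]],
  [0,[0,0,2],[0,0,0]],
  [0,[0,0,0],[0,0,0]],
  [0,[0,0,0],[0,0,0]],
  [0,[0,0,0],[0,0,0]],
])

```text
time_s: 4.17
eef_pos: [648.0, -36.9, 16.8]
ee_rot: [0.0, -0.0, 1.0, -0.0]
force: [-0.0, 0.6, -1.0]
grip_width: 0.0
```

```bash
python3 look.py w3
```

```text
4.17 [648.03 -36.89  16.83] F [-0.   0.6 -1. ] q [-0.24  0.8   1.3  -0.    1.04 -1.81]
[[-1.0, -0.0006], [-0.0006, 1.0]] [-9.e-04 -2.e-04 -1.e+00]
```

View pics/w3.png

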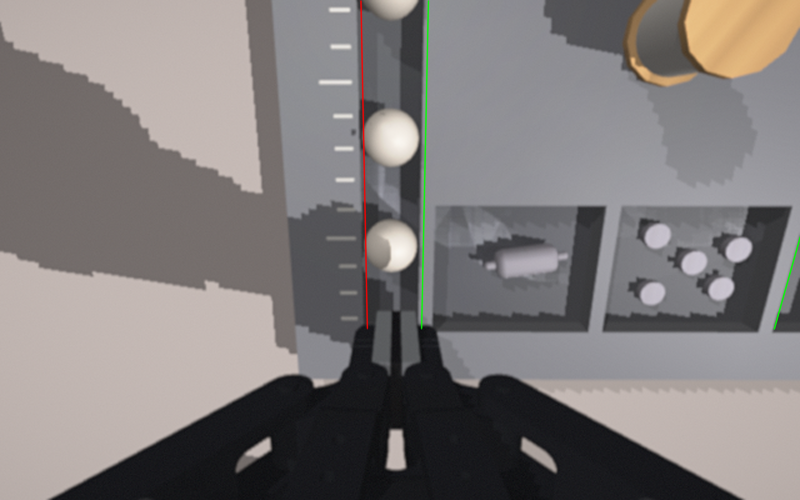

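Request:
carry_out([
  [0,[2,0,0],[0,0,0]],
  [0,[3,0,0],[0,0,0]],
  [0,[3,0,0],[0,0,0]],
  [0,[4,0,0],[0,0,0]],
  [0,[4,0,0],[0,0,0]],
  [0,[4,0,0],[0,0,0]],
  [0,[4,0,0],[0,0,0]],
  [0,[4,0,0],[0,0,0]],
  [0,[4,0,0],[0,0,0]],
  [0,[4,0,0],[0,0,0]],
  [0,[4,0,0],[0,0,0]],
  [0,[4,0,0],[0,0,0]],
  [0,[4,0,0],[0,0,0]],
  [0,[4,0,0],[0,0,0]],
  [0,[4,0,0],[0,0,0]],
  [0,[4,0,0],[0,0,0]],
])

```text
time_s: 5.55
eef_pos: [587.3, -36.9, 16.3]
ee_rot: [0.0, -0.0, 1.0, -0.0]
force: [0.3, 0.1, -0.8]
grip_width: 0.003
```

```bash
python3 look.py w4
```

```text
5.55 [587.34 -36.88  16.29] F [ 0.3  0.1 -0.8] q [-0.26  0.69  1.51 -0.    0.93 -1.83]
[[-1.0, -0.0006], [-0.0006, 1.0]] [-0. -0. -1.]
```

View pics/w4.png

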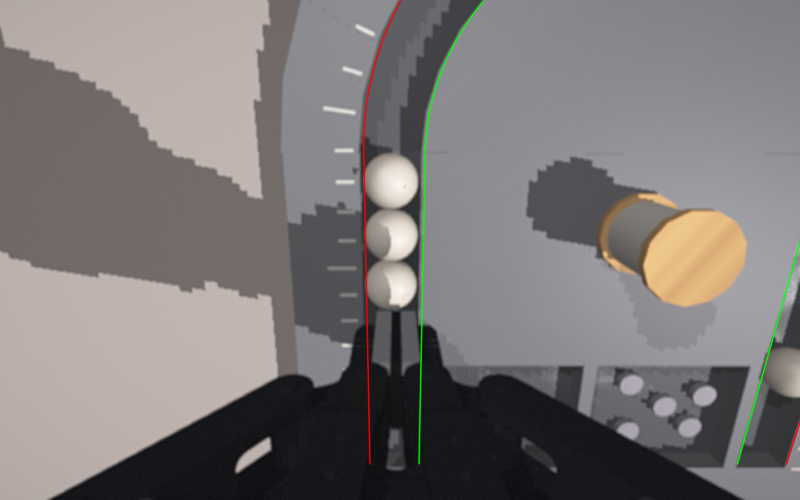

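Request:
carry_out([
  [0,[3,0,-0.5],[0,0,0]],
  [0,[4,0,0],[0,0,0]],
  [0,[4,0,0],[0,0,0]],
  [0,[4,0,0],[0,0,0]],
  [0,[4,0,0],[0,0,0]],
  [0,[4,0,0],[0,0,0]],
  [0,[4,0,0],[0,0,0]],
  [0,[4,0,0],[0,0,0]],
  [0,[4,0,0],[0,0,0]],
  [0,[4,0,0],[0,0,0]],
  [0,[4,0,0],[0,0,0]],
  [0,[4,0,0],[0,0,0]],
  [0,[4,0,0],[0,0,0]],
  [0,[4,0,0],[0,0,0]],
  [0,[4,0,0],[0,0,0]],
  [0,[4,0,0],[0,0,0]],
  [0,[2,0,0],[0,0,0]],
  [0,[0,0,0],[0,0,0]],
])

```text
time_s: 7.1
eef_pos: [522.3, -36.9, 16.8]
ee_rot: [-0.0, -0.0, 1.0, 0.0]
force: [-0.9, 0.0, 0.4]
grip_width: 0.001
```

```bash
python3 look.py w5
```

```text
7.1 [522.35 -36.89  16.81] F [-0.9  0.   0.4] q [-0.29  0.58  1.72  0.    0.84 -1.87]
[[-1.0, -0.0005], [-0.0005, 1.0]] [ 3.e-04  1.e-04 -1.e+00]
```

View pics/w5.png

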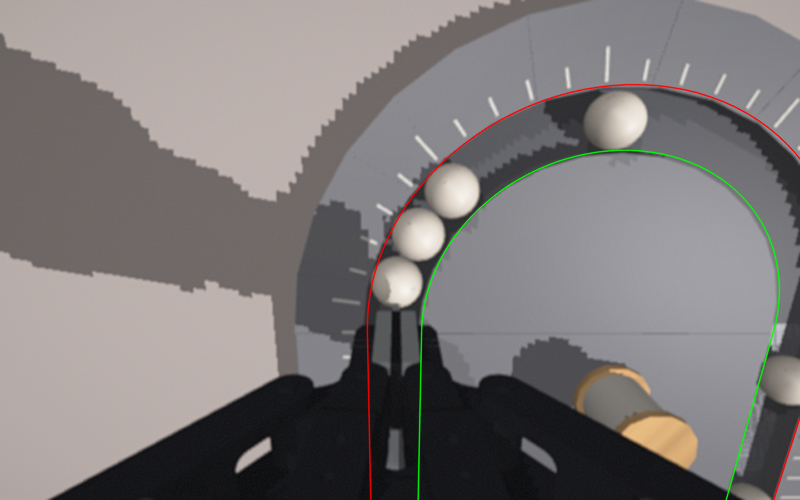

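Request:
carry_out([
  [0,[1.96,0.03,0],[0,0,0.25]],
  [0,[1.96,0.03,0],[0,0,0.25]],
  [0,[3.93,0.1,0],[0,0,0.5]],
  [0,[3.93,0.1,0],[0,0,0.5]],
  [0,[3.93,0.1,0],[0,0,0.5]],
  [0,[3.93,0.1,0],[0,0,0.5]],
  [0,[3.93,0.1,0],[0,0,0.5]],
  [0,[3.93,0.1,0],[0,0,0.5]],
  [0,[3.93,0.1,0],[0,0,0.5]],
  [0,[3.93,0.1,0],[0,0,0.5]],
  [0,[3.93,0.1,0],[0,0,0.5]],
  [0,[3.93,0.1,0],[0,0,0.5]],
  [0,[3.93,0.1,0],[0,0,0.5]],
  [0,[3.93,0.1,0],[0,0,0.5]],
  [0,[3.93,0.1,0],[0,0,0.5]],
  [0,[3.93,0.1,0],[0,0,0.5]],
])

```text
time_s: 8.48
eef_pos: [469.7, -14.9, 16.9]
ee_rot: [0.0, 0.384, 0.923, 0.0]
force: [0.0, -0.1, 0.5]
grip_width: -0.0
```

```bash
python3 look.py w6
```

```text
8.48 [469.74 -14.93  16.86] F [ 0.  -0.1  0.5] q [-0.28  0.5   1.88 -0.    0.76 -1.07]
[[-0.7057, 0.7085], [0.7085, 0.7057]] [-4.e-04  2.e-04 -1.e+00]
```

View pics/w6.png

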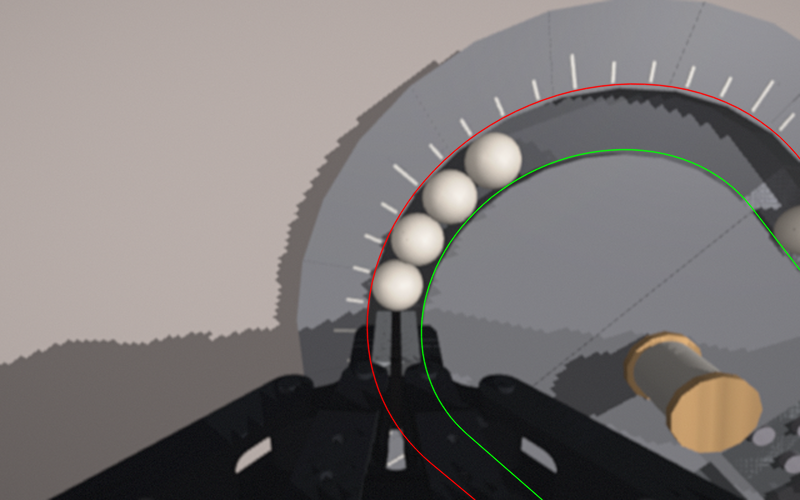

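Request:
carry_out([
  [0,[3.93,0.1,0],[0,0,0.5]],
  [0,[3.93,0.1,0],[0,0,0.5]],
  [0,[3.93,0.1,0],[0,0,0.5]],
  [0,[3.93,0.1,0],[0,0,0.5]],
  [0,[3.93,0.1,0],[0,0,0.5]],
  [0,[3.93,0.1,0],[0,0,0.5]],
  [0,[3.93,0.1,0],[0,0,0.5]],
  [0,[3.93,0.1,0],[0,0,0.5]],
  [0,[3.93,0.1,0],[0,0,0.5]],
  [0,[3.93,0.1,0],[0,0,0.5]],
  [0,[3.93,0.1,0],[0,0,0.5]],
  [0,[3.93,0.1,0],[0,0,0.5]],
  [0,[3.93,0.1,0],[0,0,0.5]],
  [0,[3.93,0.1,0],[0,0,0.5]],
  [0,[3.93,0.1,0],[0,0,0.5]],
])

```text
time_s: 9.78
eef_pos: [447.9, 38.2, 16.9]
ee_rot: [0.0, 0.707, 0.707, 0.0]
force: [0.1, -0.5, -0.4]
grip_width: 0.001
```

```bash
python3 look.py w7
```

```text
9.78 [447.88  38.19  16.88] F [ 0.1 -0.5 -0.4] q [-0.18  0.47  1.94 -0.    0.73 -0.18]
[[0.0007, 1.0], [1.0, -0.0007]] [-1.e-04  4.e-04 -1.e+00]
```

View pics/w7.png

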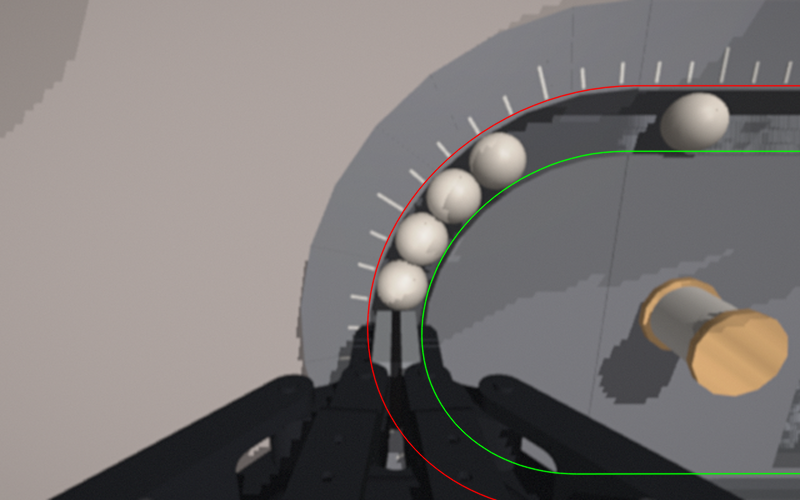

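Request:
carry_out([
  [0,[3.93,0.1,0],[0,0,0.5]],
  [0,[3.93,0.1,0],[0,0,0.5]],
  [0,[3.93,0.1,0],[0,0,0.5]],
  [0,[3.93,0.1,0],[0,0,0.5]],
  [0,[3.93,0.1,0],[0,0,0.5]],
  [0,[3.93,0.1,0],[0,0,0.5]],
  [0,[3.93,0.1,0],[0,0,0.5]],
  [0,[3.93,0.1,0],[0,0,0.5]],
  [0,[3.93,0.1,0],[0,0,0.5]],
  [0,[3.93,0.1,0],[0,0,0.5]],
  [0,[3.93,0.1,0],[0,0,0.5]],
  [0,[3.93,0.1,0],[0,0,0.5]],
  [0,[3.93,0.1,0],[0,0,0.5]],
  [0,[3.93,0.1,0],[0,0,0.5]],
  [0,[3.93,0.1,0],[0,0,0.5]],
])

```text
time_s: 11.08
eef_pos: [469.9, 91.2, 16.8]
ee_rot: [0.0, 0.924, 0.383, 0.0]
force: [0.2, -0.2, 0.3]
grip_width: -0.002
```

```bash
python3 look.py w8
```

```text
11.08 [469.87  91.23  16.81] F [ 0.2 -0.2  0.3] q [-0.05  0.51  1.86 -0.    0.77  0.73]
[[0.7068, 0.7074], [0.7074, -0.7068]] [ 1.e-04  2.e-04 -1.e+00]
```

View pics/w8.png

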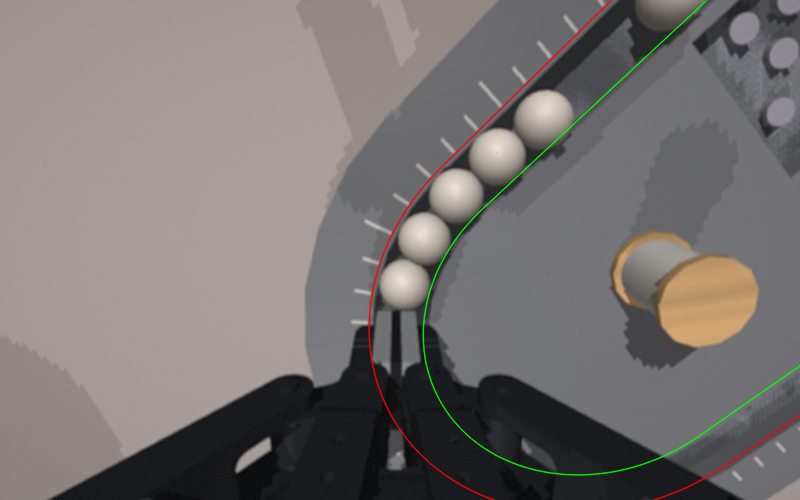

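Request:
carry_out([
  [0,[3.93,0.1,0],[0,0,0.5]],
  [0,[3.93,0.1,0],[0,0,0.5]],
  [0,[3.93,0.1,0],[0,0,0.5]],
  [0,[3.93,0.1,0],[0,0,0.5]],
  [0,[3.93,0.1,0],[0,0,0.5]],
  [0,[3.93,0.1,0],[0,0,0.5]],
  [0,[3.93,0.1,0],[0,0,0.5]],
  [0,[3.93,0.1,0],[0,0,0.5]],
  [0,[3.93,0.1,0],[0,0,0.5]],
  [0,[3.93,0.1,0],[0,0,0.5]],
  [0,[1.96,0.03,0],[0,0,0.25]],
  [0,[1.96,0.03,0],[0,0,0.25]],
])

```text
time_s: 12.13
eef_pos: [507.2, 111.4, 16.8]
ee_rot: [0.0, 0.994, 0.106, 0.0]
force: [-0.5, 0.2, 0.8]
grip_width: 0.003
```

```bash
python3 look.py w9
```

```text
12.13 [507.2  111.43  16.76] F [-0.5  0.2  0.8] q [-0.01  0.58  1.74 -0.    0.83  1.35]
[[0.9776, 0.2103], [0.2103, -0.9776]] [ 1.e-04  1.e-04 -1.e+00]
```

View pics/w9.png

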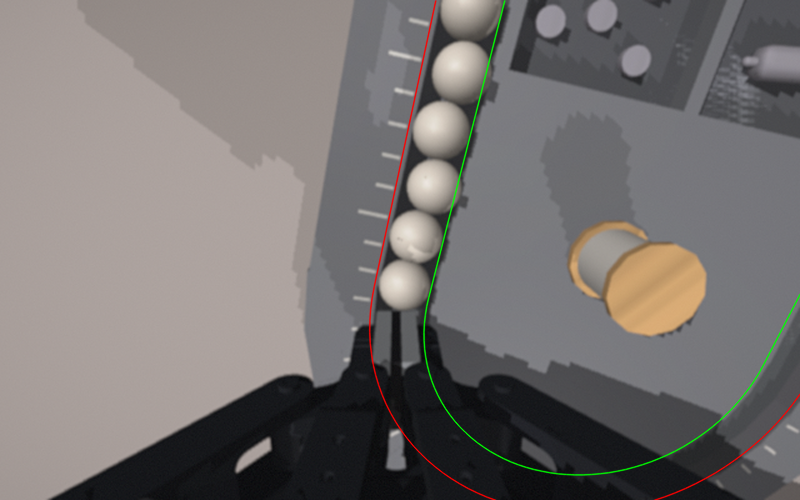

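Request:
carry_out([
  [0,[1.96,0.03,0],[0,0,0.25]],
  [0,[1.96,0.03,0],[0,0,0.25]],
  [0,[1.96,0.03,0],[0,0,0.25]],
  [0,[1.96,0.03,0],[0,0,0.25]],
  [0,[1.96,0.03,0],[0,0,0.25]],
  [0,[1.96,0.03,0],[0,0,0.25]],
  [0,[1.0,0.03,0],[0,0,0.25]],
  [0,[1.0,0.03,0],[0,0,0.25]],
])

```text
time_s: 12.85
eef_pos: [520.7, 113.0, 16.8]
ee_rot: [0.0, 1.0, 0.001, -0.0]
force: [0.5, -0.0, 0.6]
grip_width: 0.001
```

```bash
python3 look.py w10
python3 - <<'E'
from ov import *
c=dict(np.load("w10.npz"));P=pts(c,c["T"]);im=c["color"]
m=((P[...,2]>17.5)&(P[...,2]<27)&(im.min(2)>110)).astype(np.uint8)
n,l,st,ce=cv2.connectedComponentsWithStats(m)
for i in range(1,n):
    if st[i,4]>60: print(ce[i].round(),st[i,2:],np.median(P[l==i],0).round(1))
E
```

```text
12.85 [520.66 112.96  16.76] F [ 0.5 -0.   0.6] q [-0.01  0.6   1.69 -0.    0.85  1.56]
[[1.0, 0.0025], [0.0025, -1.0]] [-0.  0. -1.]
[316.   8.] [ 45  20 668] [625.2 114.6  22.3]
[321.  49.] [  41   46 1413] [611.6 112.4  22.8]
[315.  99.] [  38   44 1294] [594.1 114.5  22.7]
[322. 146.] [  41   42 1308] [576.5 111.8  22.4]
[317. 189.] [  39   41 1214] [559.2 113.7  22.3]
[460. 202.] [ 44  56 617] [554.9  55.8  21.9]
[317. 228.] [  38   38 1039] [542.  113.6  22.4]
```

View pics/w10.png

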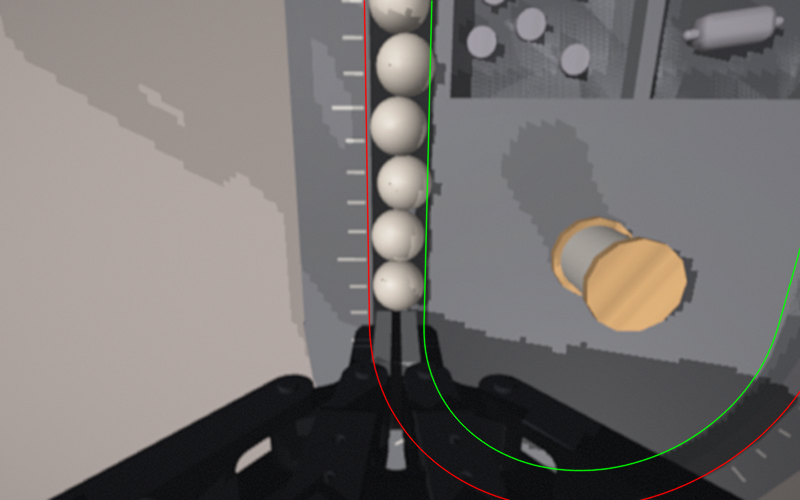

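Request:
carry_out([
  [0,[1,0,0],[0,0,0]],
  [0,[1,0,0],[0,0,0]],
  [0,[1,0,0],[0,0,0]],
  [0,[1,0,0],[0,0,0]],
  [0,[1,0,0],[0,0,0]],
  [0,[0,0,0],[0,0,0]],
])

```text
time_s: 13.4
eef_pos: [525.8, 113.1, 16.8]
ee_rot: [0.0, 1.0, 0.0, 0.0]
force: [-0.1, -0.3, 0.4]
grip_width: -0.002
```

Request:
carry_out([
  [0,[0.7,0,0],[0,0,0]],
  [0,[0.3,0,0],[0,0,0]],
  [0,[0,0,0],[0,0,0]],
])

```text
time_s: 13.65
eef_pos: [526.6, 113.2, 16.8]
ee_rot: [-0.0, 1.0, 0.0, 0.0]
force: [0.3, 1.4, -0.4]
grip_width: 0.0
```

Request:
carry_out([
  [0,[0.7,0,0],[0,0,0]],
  [0,[0.3,0,0],[0,0,0]],
  [0,[0,0,0],[0,0,0]],
])

```text
time_s: 13.9
eef_pos: [527.6, 113.2, 16.8]
ee_rot: [-0.0, 1.0, 0.0, 0.0]
force: [-0.1, -0.2, -1.0]
grip_width: 0.0
```

Request:
carry_out([
  [0,[0.5,0,0],[0,0,0]],
  [0,[0,0,0],[0,0,0]],
])

```text
time_s: 14.07
eef_pos: [528.1, 113.2, 16.8]
ee_rot: [0.0, 1.0, 0.0, 0.0]
force: [-0.6, -0.1, 0.1]
grip_width: -0.003
```

```bash
cat > top.py <<'E'
import sys
from rig import ctrl
from ov import *
c=ctrl.capture("top");n=sys.argv[1]
cv2.imwrite(f"pics/{n}.png",cv2.resize(c["color"][135:260,245:370],None,fx=4.7,fy=4.7,interpolation=cv2.INTER_CUBIC))
E
python3 look.py w11;python3 top.py t11
```

```text
14.07 [528.15 113.15  16.8 ] F [-0.6 -0.1  0.1] q [-0.01  0.61  1.67 -0.    0.86  1.56]
[[1.0, 0.0007], [0.0007, -1.0]] [ 1.e-04  0.e+00 -1.e+00]
```

View pics/w11.png

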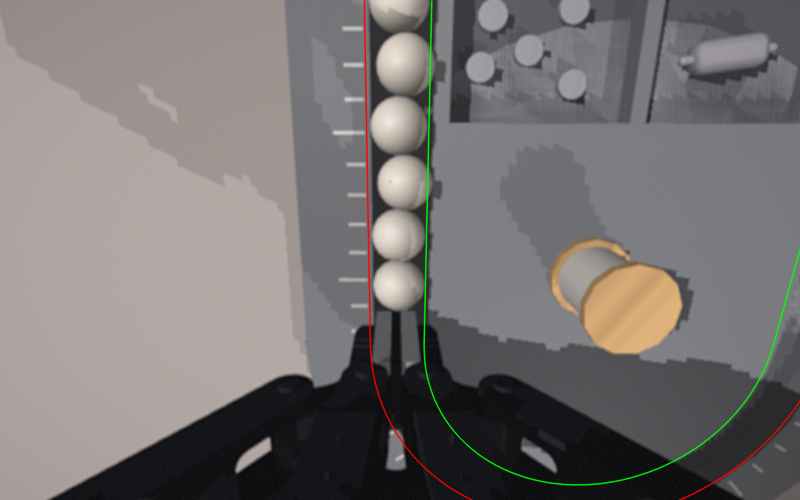

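View pics/t11.png

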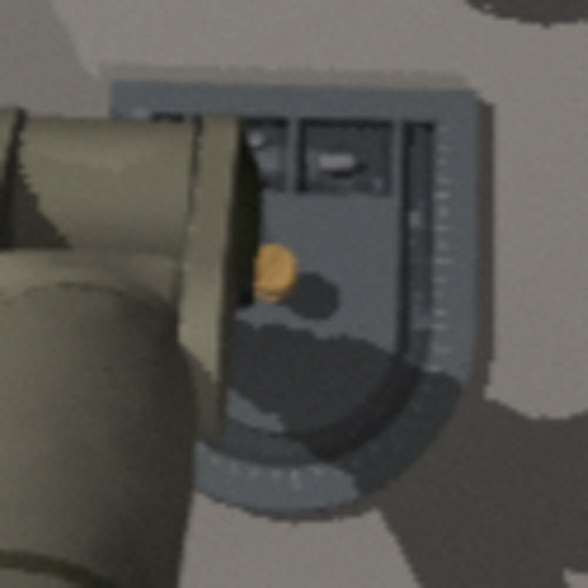

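Pearls (six in line, columns ~398, rows 5–285) still move freely; no end force yet. Continuing in small steps.

Request:
carry_out([
  [0,[0.5,0,0],[0,0,0]],
  [0,[0,0,0],[0,0,0]],
])

```text
time_s: 14.33
eef_pos: [528.6, 113.2, 16.8]
ee_rot: [0.0, 1.0, 0.0, 0.0]
force: [0.3, 0.8, 0.3]
grip_width: -0.002
```

Request:
carry_out([
  [0,[0.5,0,0],[0,0,0]],
  [0,[0,0,0],[0,0,0]],
])

```text
time_s: 14.5
eef_pos: [529.2, 113.2, 16.8]
ee_rot: [-0.0, 1.0, 0.0, 0.0]
force: [0.2, -0.3, -0.0]
grip_width: -0.002
```

Request:
carry_out([
  [0,[0.5,0,0],[0,0,0]],
  [0,[0,0,0],[0,0,0]],
])

```text
time_s: 14.67
eef_pos: [529.7, 113.2, 16.8]
ee_rot: [0.0, 1.0, 0.0, 0.0]
force: [0.1, -0.2, -0.3]
grip_width: -0.0
```

Request:
carry_out([
  [0,[0.5,0,0],[0,0,0]],
  [0,[0,0,0],[0,0,0]],
])

```text
time_s: 14.83
eef_pos: [530.2, 113.2, 16.8]
ee_rot: [-0.0, 1.0, 0.0, 0.0]
force: [0.6, 0.4, 0.4]
grip_width: 0.001
```

Request:
carry_out([
  [0,[0.4,0,0],[0,0,0]],
  [0,[0,0,0],[0,0,0]],
])

```text
time_s: 15.0
eef_pos: [530.6, 113.1, 16.8]
ee_rot: [-0.0, 1.0, 0.0, 0.0]
force: [1.0, 0.3, 0.3]
grip_width: 0.002
```

Request:
carry_out([
  [0,[0.4,0,0],[0,0,0]],
  [0,[0,0,0],[0,0,0]],
])

```text
time_s: 15.17
eef_pos: [530.9, 113.1, 16.8]
ee_rot: [0.0, 1.0, 0.0, -0.0]
force: [0.0, -0.7, -0.8]
grip_width: -0.002
```

```bash
cat > meas.py <<'E'
import sys
from ov import *
c=dict(np.load(sys.argv[1]+".npz"));P=pts(c,c["T"]);im=c["color"]
m=((P[...,2]>17.5)&(P[...,2]<27)&(im.min(2)>int(sys.argv[2]) )).astype(np.uint8)
n,l,st,ce=cv2.connectedComponentsWithStats(m)
for i in range(1,n):
    if st[i,4]>60: print(ce[i].round(),st[i,2:],np.median(P[l==i],0).round(1))
E
python3 look.py w12; python3 meas.py w12 110
```

```text
15.17 [530.93 113.14  16.79] F [ 0.  -0.7 -0.8] q [-0.01  0.61  1.66 -0.    0.86  1.56]
[[1.0, 0.0006], [0.0006, -1.0]] [-0.  0. -1.]
[317.   8.] [ 45  20 675] [635.5 114.2  22.2]
[323.  49.] [  44   47 1553] [621.7 112.   22.6]
[316.  98.] [  39   44 1309] [604.7 114.2  22.7]
[323. 145.] [  42   41 1313] [586.9 111.8  22.5]
[317. 207.] [  40   79 2252] [562.8 113.7  22.4]
[458. 223.] [ 44  54 638] [555.7  55.4  21.6]
```

View pics/w12.png

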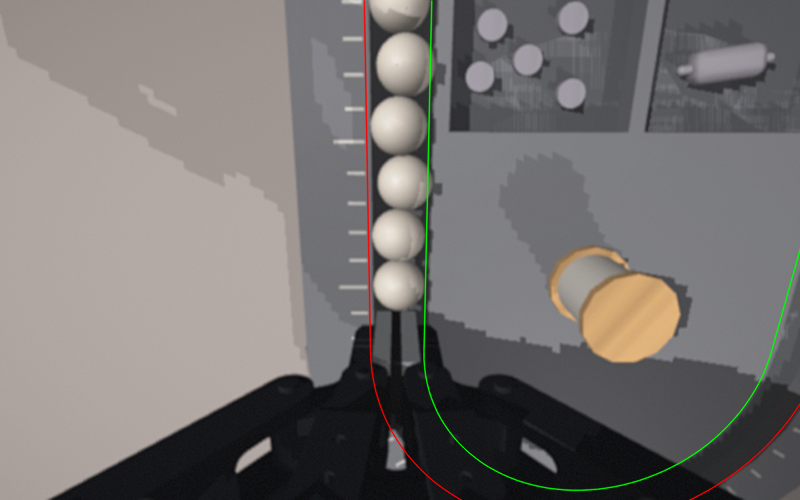

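Request:
carry_out([
  [0,[0.4,0,0],[0,0,0]],
  [0,[0,0,0],[0,0,0]],
])

```text
time_s: 15.38
eef_pos: [531.3, 113.1, 16.8]
ee_rot: [-0.0, 1.0, 0.0, -0.0]
force: [0.0, -0.7, -0.7]
grip_width: -0.005
```

Request:
carry_out([
  [0,[0.4,0,0],[0,0,0]],
  [0,[0,0,0],[0,0,0]],
])

```text
time_s: 15.55
eef_pos: [531.7, 113.2, 16.8]
ee_rot: [0.0, 1.0, 0.0, 0.0]
force: [-0.3, 0.1, 0.3]
grip_width: 0.002
```

Request:
carry_out([
  [0,[0.4,0,0],[0,0,0]],
  [0,[0,0,0],[0,0,0]],
])

```text
time_s: 15.72
eef_pos: [532.1, 113.1, 16.8]
ee_rot: [0.0, 1.0, 0.0, -0.0]
force: [-0.6, -0.3, 0.4]
grip_width: 0.002
```

Request:
carry_out([
  [0,[0.4,0,0],[0,0,0]],
  [0,[0,0,0],[0,0,0]],
])

```text
time_s: 15.88
eef_pos: [532.5, 113.2, 16.8]
ee_rot: [0.0, 1.0, 0.0, -0.0]
force: [0.0, 0.8, 0.4]
grip_width: 0.0
```

Request:
carry_out([
  [0,[0.4,0,0],[0,0,0]],
  [0,[0,0,0],[0,0,0]],
])

```text
time_s: 16.05
eef_pos: [532.9, 113.2, 16.8]
ee_rot: [-0.0, 1.0, 0.0, -0.0]
force: [-0.7, 0.0, 1.4]
grip_width: -0.003
```

```bash
python3 look.py w13; python3 meas.py w13 120
```

```text
16.05 [532.85 113.15  16.78] F [-0.7  0.   1.4] q [-0.01  0.62  1.66  0.    0.87  1.56]
[[1.0, 0.0006], [0.0006, -1.0]] [-2.e-04 -0.e+00 -1.e+00]
[315.   8.] [ 44  22 717] [637.  115.   22.7]
[321.  51.] [  42   45 1385] [623.1 112.4  22.8]
[315. 100.] [  37   42 1221] [605.9 114.6  22.8]
[322. 147.] [  39   41 1238] [588.3 111.9  22.6]
[317. 208.] [  38   79 2148] [564.5 113.8  22.5]
[458. 225.] [ 39  47 507] [556.8  55.8  22.7]
```

View pics/w13.png

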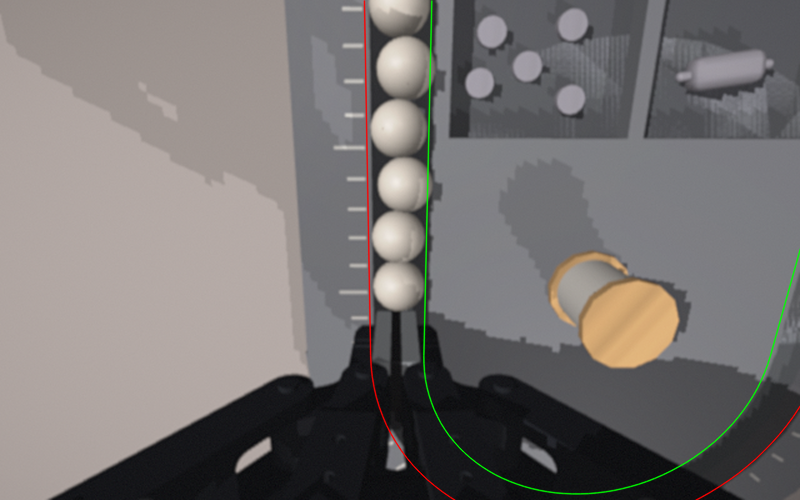

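Request:
carry_out([
  [0,[-2,0,0],[0,0,0]],
  [0,[-5,0,0],[0,0,0]],
  [0,[-5,0,-10],[0,0,0]],
  [0,[0,0,-25],[0,0,0]],
  [0,[5,0,-35],[0,0,0]],
  [0,[10,0,-30],[0,0,0]],
  [0,[10,0,-20],[0,0,0]],
  [0,[0,0,0],[0,0,0]],
  [0,[0,0,0],[0,0,0]],
])

```text
time_s: 16.85
eef_pos: [545.9, 113.2, 138.0]
ee_rot: [0.0, 1.0, 0.0, 0.001]
force: [-0.2, 0.0, -0.4]
grip_width: 0.002
```

```bash
python3 look.py w14; python3 meas.py w14 120
```

```text
16.85 [545.94 113.19 137.95] F [-0.2  0.  -0.4] q [-0.01  0.47  1.53  0.    1.14  1.56]
[[1.0, 0.0007], [0.0007, -1.0]] [ 0.0021  0.     -1.    ]
[317.  67.] [ 22  26 436] [640.1 113.8  22.6]
[319.  93.] [ 22  24 407] [622.9 112.3  22.4]
[317. 119.] [ 21  24 384] [605.  113.7  22.5]
[318. 155.] [ 23  47 714] [579.8 112.9  22.4]
[394. 184.] [16 21 83] [557.3  55.6  22.2]
[317. 190.] [ 20  21 329] [551.9 113.6  22.2]
```

View pics/w14.png

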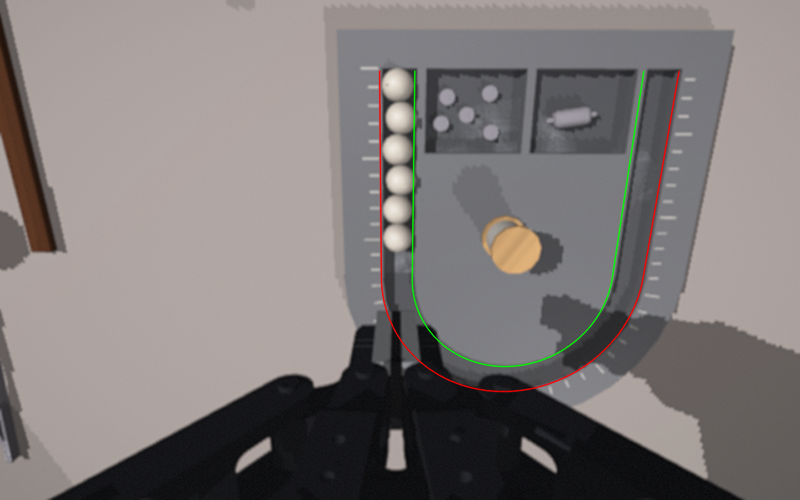

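Run:
```python
from ov import *
c=dict(np.load("w14.npz"))
cv2.imwrite("pics/z14.png",cv2.resize(c["color"][45:205,285:365],None,fx=3.7,fy=3.7,interpolation=cv2.INTER_CUBIC))
```

```text
(no output)
```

View pics/z14.png

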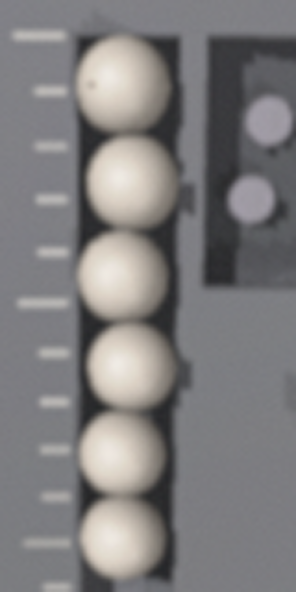

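Request:
carry_out([
  [0,[-10,0,-15],[0,0,0]],
  [0,[-15,0,-25],[0,0,0]],
  [0,[-15,0,-30],[0,0,0]],
  [0,[-10,0,-20],[0,0,0]],
  [0,[0,0,0],[0,0,0]],
  [0,[0,0,0],[0,0,0]],
  [0,[0,0,0],[0,0,0]],
])

```text
time_s: 17.48
eef_pos: [495.2, 113.1, 225.2]
ee_rot: [-0.0, 1.0, 0.0, -0.001]
force: [-0.0, -0.1, 0.0]
grip_width: -0.001
```

```bash
python3 look.py w15; python3 meas.py w15 120
```

```text
17.48 [495.23 113.12 225.21] F [-0.  -0.1  0. ] q [-0.01  0.28  1.56 -0.    1.31  1.56]
[[1.0, 0.0006], [0.0006, -1.0]] [-0.0028 -0.     -1.    ]
[316.  13.] [ 17  20 250] [640.3 114.5  22.7]
[318.  35.] [ 16  19 237] [622.2 112.7  22.9]
[316.  56.] [ 15  19 225] [604.5 114.5  22.8]
[318.  77.] [ 15  18 217] [586.6 112.6  22.6]
[316.  96.] [ 15  18 207] [569.5 114.5  22.6]
[316. 116.] [ 15  17 197] [551.1 114.4  22.7]
```

View pics/w15.png

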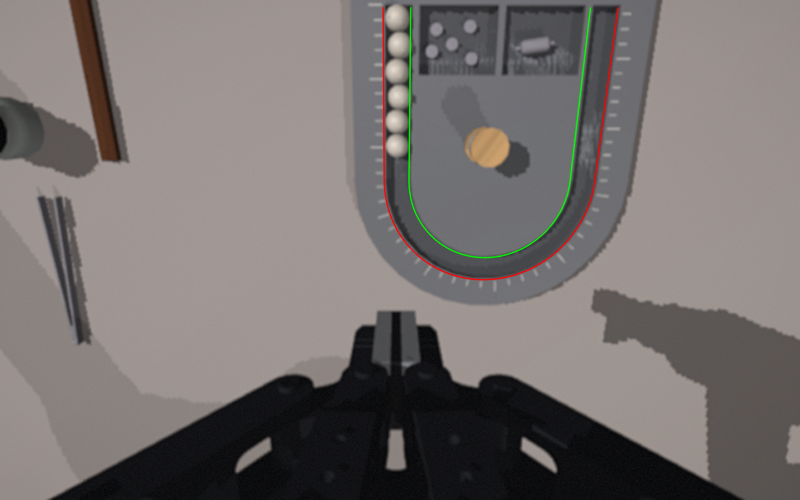

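The pearls stand closed up in the left leg (columns ~397, rows 15–147), first one at the end wall; all bystanders in place; hand clear.

```bash
python3 -c "
from rig import ctrl
print(ctrl.finish_job())"
```

```text
the job is handed in; nothing more can be done
None
```

All six pearls are closed up in a row against the blind end of the left leg, and the job is handed in. It gave no verdict.

With the fingers shut and held about 2 mm above the lip, I traced the channel from the right end, round the bend and up the left leg. I finished with small steps, backed off, lifted away and handed in at about 17.5 s.

**Final check (wrist camera):**
- **Position:** The pearl centres run from x ≈ 640 to 551 mm, a span of 89 mm. Six touching pearls would span up to 90 mm.
- **End wall:** The first pearl is at the end wall. The last is about 97 mm from it, against a limit of 105 mm.
- **In the channel:** All six are within about 1–2 mm of the centre line. Their tops measured 22–23 mm high, so they rest on the floor.
- **Other objects:** The spool, clasp, stick, tweezers and jar look undisturbed in the last view. The scoop and gauge were out of that view, but the arm never went near them.

**Force:** The readings I took stayed below about 1.5 N.

**What disagreed:** I expected the force to rise when the row reached the end wall, and it never clearly did. I judged that contact from the pictures alone. The camera calibration is good to about 2 mm, which is within the margin.

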